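# Hook a shelf bracket into a slotted upright and press it down until it locks

### The job

Hook the loose steel bracket into the upper pair of slots of the slotted upright, then press it down until the spring catch snaps into the recess in its back and the bracket sits fully home, level and flush with the strip. Feel for the slots rather than trusting the measured height, never force the bracket against the upright (the catch gives way at less than 15 N), and leave the tin, the bottle and the gauge block where they are. Let go at the end.

Things in the scene. Friction and masses are not known exactly. Their poses are not given: they have to be found in the camera images.
- bracket_grip (a point): Point in the arm of the loose bare-steel bracket (280 g, standing on its flat underside). x points from the arm's free end to back plate and hooks, y across, z up. Arm: bar 24 mm wide, 40 tall, 120 long, black end stop 50 tall. The point lies 26 mm above the underside (14 below the arm's top), 65 mm before the rear face of the back plate, 69 mm from the free end.
- bracket: The bracket; origin in the middle of the lower edge of the back plate's rear face, axes as above. Plate 76 mm wide, 66 tall, 10 thick, foot level with the arm's underside. In the middle of the rear face: a cross bar 22 to 26 mm above the underside, above it a recess 2 mm deep for the catch, below it a channel 6 mm deep.
- bracket_flange (a point): Middle of the top of the flat pressing flange, which juts out from the plate's top edge over the arm (towards the free end): 48 mm wide, 10 to 36 mm before the plate's rear face, top 66 mm above the underside.
- bracket_hooks (a point): Middle between the two hooks, on the rear face, at the underside of their necks (54 mm above the bracket's underside). Hooks: 26 mm left and right, 8 mm wide, out to 10.5 mm behind the rear face. Each: a neck 8 mm tall, 5.5 mm long, then a lip 5 mm thick hanging 18 mm below the neck; 26 mm tall in all.
- stand: The upright, fixed to the table: foot plate 120 x 130 x 8 mm, two grey posts 192 mm tall, across them a 4 mm aluminium strip 92 mm wide with two rows of two slots; a spring catch in the middle stands 5 mm out of the front. Origin on the table below the strip's front face; x points through the strip to the posts (hooks go in this way), z up.
- stand_slots (a point): Nominal middle of the upper slots, on the strip's front. Slots 11 mm wide, 30 tall, 26 mm left and right. True sideways and in depth, but the strip (bolted through long holes) really sits up to 16 mm higher or lower than this and stand_seat tell. Strip ends 25 mm above. The hooks pass with the bracket 18 to 22 mm above home; lower slots (56 mm below) are not used.
- stand_seat (a point): Where the bracket's origin nominally lies when home (same height error), 80 mm above the table; axes as the stand's. From the slots the bracket, plate flush, goes down with its lips behind the strip; about 11 mm above home its bar lands on the catch, which carries its weight. Pushed on (some 5 to 15 N on the flange), it snaps past and the necks land hard on the slots' lower edges.
- catch (a joint): How far the spring catch is pushed back, m: 0 free, 0.004 to 0.005 while the bracket's bar passes, about 0.0017 once snapped into the bracket's recess (locked). Spring 4 N plus 0.5 N per mm.
- glue_can_mid (a point): Bystander: middle of a small tin, 69 mm across, 76 mm tall.
- bottle_mid (a point): Bystander: middle of a standing bottle without label, black cap, 50 x 87 x 202 mm.
- gauge_block_mid (a point): Bystander: a steel gauge block 30 x 60 mm, 42 mm tall with its knob; point in its middle, 11 mm up.
Not all that is in view belongs to the job. What is shaped like the bracket but blue is not meant.

How it is judged (in metres and radians):
On the way, in this order (a step that is already met when the one before it is completed fails the run):
1. both hooks are through the upper slots, with the back plate flush against the strip and the bracket still above home (x of bracket_hooks in the frame of stand_seat between -0.004 and 0.004 m and y of bracket_hooks in the frame of stand_seat between -0.006 and 0.006 m and z of bracket_hooks in the frame of stand_seat between 0.047 and 0.096 m), for 0.05 s.
2. pressed down, the bracket's bar has pushed the catch back by over 3 mm while the plate is flush (x of bracket_hooks in the frame of stand_seat between -0.004 and 0.004 m and y of bracket_hooks in the frame of stand_seat between -0.006 and 0.006 m and value of joint catch above 0.003 m).
At the end, for the whole second after the job is handed in: The bracket hangs released in the upper slots: catch pushed back 1 to 3 mm (in the recess); origin within 4 mm of the strip's face, 5 mm of its middle, 18 mm of nominal home height; level and square within 0.08 rad; at rest (value of joint catch between 0.001 and 0.003 m and x of bracket in the frame of stand_seat between -0.004 and 0.004 m and y of bracket in the frame of stand_seat between -0.005 and 0.005 m and z of bracket in the frame of stand_seat between -0.018 and 0.018 m and angle between bracket's own z axis and vertical below 0.08 rad and angle between the x axis of bracket and the x axis of stand, either way round below 0.08 rad and linear speed of bracket below 0.01 m/s); the robot touches nothing.
It fails at once if the bracket is forced against the upright with more than 50 N (sum over all contacts; 17 N when it just hangs locked) (contact force between bracket and stand above 50 N).
It fails at once if the tin is moved more than 3 cm (distance of glue_can_mid from where it was at the start of the episode above 0.03 m).
It fails at once if the bottle is moved more than 3 cm or tipped (distance of bottle_mid from where it was at the start of the episode above 0.03 m).
It fails at once if the gauge block is moved more than 3 cm (distance of gauge_block_mid from where it was at the start of the episode above 0.03 m).
It also fails if it takes over 64 s, if anything falls off the work surface, if the arm or the gripper's body presses on something with over 40 N, if the wrist force passes 120 N, or if a joint passes its speed limit or range.

### The arm

A 7-joint arm with a two-finger parallel gripper is mounted at the origin on a cart in front of the work surface, level with it; the furniture and walls round the work are solid. World frame = base frame: x ahead of the robot, y to its left, z up, the work surface at z = 0. Lengths are in mm, angles in degrees, forces in N, time in s.
With the tool pointing down it reaches from about 425 to 950 mm from the base axis. Payload 4.7 kg.
Tool frame: the origin (TCP) lies at the very end of the fingers, on their centre line; the grasp point (between the pads) lies 19 mm behind it (arm.grip_point_offset is the z of the grasp point in the tool frame, in mm); z points along the fingers, y is the direction in which the jaws open and shut (so a half turn about z gives the same grasp; the last joint's range is limited). The gripper opens to 85 mm and grips with 20 to 120 N. Pads are 22 mm wide; open, the fingers measure 114 mm over their backs; the gripper's body (76 mm by 85 mm) begins 54 mm behind the grasp point. The pads swing forward as they close: fully open they stand 13 mm farther back than shut.
Start: joints at [-1.656, 26.849, -2.785, 87.806, 1.381, 65.374, -4.715], TCP at [675.017, 0.046, 231.335] pointing down, gripper open.
Joint ranges: [-148.3, 148.3], [-19.14, 114.17], [-79.39, 73.82], [5.75, 140.21], [-59.74, 239.74], [12.07, 113.84], [-152.46, 152.46]. Speed limits (degrees/s): [147.25, 147.25, 180, 180, 180, 180, 180].

### API

Orientations are given as [roll, pitch, yaw] about the fixed x, y, z axes, in that order (R = Rz(yaw) Ry(pitch) Rx(roll)).
In Python, from rig import readout, read_camera, arm gives the robot as it stands. The module is installed in compiled form; this text tells all that it offers.
- The arm moves only by the tool play_rows, never from a script. Its argument "moves" is a list that holds one entry, the list of rows, each a list of 4 numbers: the shift along the world's x, y, z in mm, then the turn about the world's z in rad. In form: [[[x, y, z, spin], ...]]. A call has exactly 8 rows; each row is the pose to reach, as a shift and turn from the pose commanded when the call began; what a row does not reach only later rows make up. A row lasts 1/8 s, in which the tool goes at most 62.5 mm and 10.7 degrees, less where a joint would pass 70% of its speed; a pose out of reach is approached as far as the arm can. A call with a gripper value outside its range is refused whole. "gripper" is the closure in counts, from 0 (fully open) to 255 (shut), set as the call begins (left out, the last holds). The fingers move at their own pace and stop on an object; "grip_force" is the grip in N (left out, the last holds). Time passes only in rows, so rows that repeat a pose let the fingers close, or fill a call up. It gives the time, the measured TCP pose, the force and the opening at its end, in the units of the state.
- readout.get_state(): the state, without advancing time (a new reading comes with each control period).
- read_camera(name): name is "scene" or "side" or "wrist"; returns a dict with "image" (400x640x3 uint8, blue, green, red), "fx", "fy", "cx", "cy" (pixels), "dist_coeffs" ([k1, k2, p1, p2, k3] as OpenCV has them; the pictures are not rectified), "position" and "orientation" of the camera in the world. Camera axes: x right, y up, looking along -z (the intrinsics and any distortion apply to the point x, -y, -z); pixel columns grow to the right and rows downward; lengths in mm; the calibration is good to about 2 mm. A picture is of the moment at which its call begins. There is no depth.
- arm.finish_job(): hands the job in, once; it reports no verdict.
The state is a dict: "time_s": time; "qpos": joint angles; "dq": joint speeds; "tau": joint torques, N m; "ee_pos": TCP position; "orientation": TCP orientation; "force": force on the tool from outside, world axes, zero at the start; "wrist_torque": the same for the moment, N m; "width": finger opening in mm.
Only numpy, scipy, OpenCV 4.12 (cv2) and the standard library are available. Lean on these libraries where they do the work, as an engineer would, in place of code of your own. Each camera call takes 0.05 s, during which the arm holds its last target.

## Working session

There is one attempt and no reset: what is moved stays moved. The work goes in short steps, Python scripts to look and compute and a tool call to move; the robot and the scene stay as the last step left them, time stands still between calls to the robot, and variables do not carry over. Pictures are saved under pics/ and viewed, and the job is handed in when it is done.

Besides the shell and the picture viewer there is one more tool, called after ">>>" as name([rows], argument=value, ...), one row to a line, values as JSON. play_rows: Moves the arm, as the interface text tells. Its arguments: {"type":"object","properties":{"moves":{"type":"array"},"gripper":{"type":"number"},"grip_force":{"type":"number"}},"required":["moves"]}

```bash
mkdir -p pics; cat > h.py <<'E'
import numpy as np, cv2
from rig import readout, read_camera, arm
def snap(n,f):
    c=read_camera(n); cv2.imwrite('pics/'+f,c['image']); 
    import pickle; pickle.dump(c,open('pics/'+f+'.pkl','wb')); return c
E
python3 - <<'E'
from h import *
print(readout.get_state(), arm.grip_point_offset)
for n in ('scene','side','wrist'):
    c=snap(n,n+'0.png'); print(n,{k:v for k,v in c.items() if k!='image'})
E
```

```text
{'time_s': 0.0, 'qpos': array([-1.65581721, 26.89870183, -2.78419325, 87.87339702,  1.38268252,
       65.37238435, -4.71589355]), 'dq': array([-0.03353946,  0.02139162, -0.14297874,  0.18031531,  0.10062982,
        0.03967928, -0.12663672]), 'tau': array([ 1.18357209e-03, -5.10321057e+01, -4.63755790e-02, -2.37716943e+01,
        1.05899444e-02,  7.35067850e-03,  1.56414734e-05]), 'ee_pos': array([6.74433069e+02, 1.54551306e-03, 2.30247387e+02]), 'orientation': array([-1.79889280e+02,  5.67600182e-03,  9.00020109e+01]), 'force': array([-0.13786724, -1.05659273,  0.36756327]), 'wrist_torque': array([-0.03866822,  0.0220072 , -0.04744652]), 'width': 85.6627592668328} -18.700000000000003
scene {'fx': 369.8905600580742, 'fy': 369.8905600580742, 'cx': 318.2668442170817, 'cy': 203.5440273041942, 'dist_coeffs': array([-0.06003321,  0.        ,  0.        ,  0.        ,  0.        ]), 'position': array([126.2511393 , 547.49587992, 616.03146084]), 'orientation': array([  55.09899129,    0.31166541, -139.34968404])}
side {'fx': 412.3046842306117, 'fy': 412.3046842306117, 'cx': 315.5201965642968, 'cy': 199.85932442231586, 'dist_coeffs': array([-0.05832604,  0.        ,  0.        ,  0.        ,  0.        ]), 'position': array([ 351.95747677, 1211.66913838,  560.32926926]), 'orientation': array([  70.3299038 ,    1.10823834, -171.11981996])}
wrist {'fx': 303.9956367051425, 'fy': 303.9956367051425, 'cx': 320.7157638288199, 'cy': 199.4776028748716, 'dist_coeffs': array([-0.00607723,  0.        ,  0.        ,  0.        ,  0.        ]), 'position': array([674.02843905,  72.11951113, 373.22835621]), 'orientation': array([-1.67118244e+01,  9.10501137e-02,  8.56096691e-03])}
```

View pics/scene0.png

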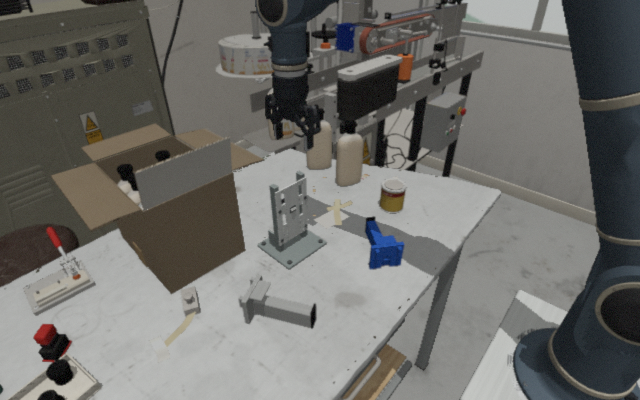

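View pics/side0.png

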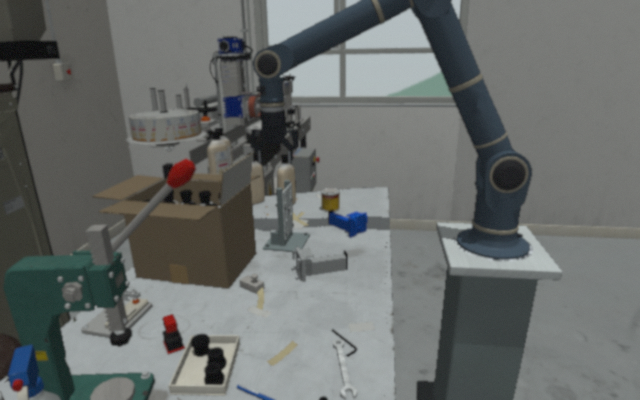

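View pics/wrist0.png

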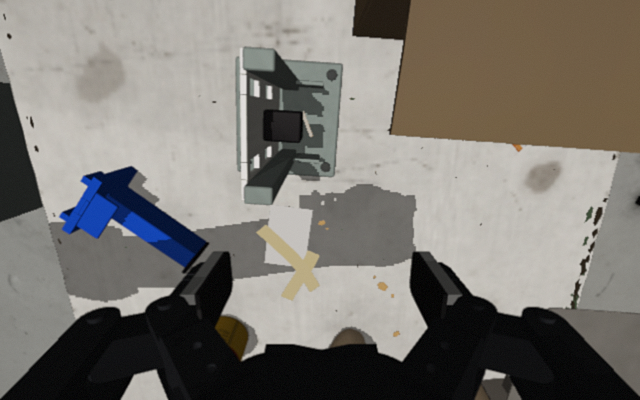

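Scene: loose grey bracket at about (280,302), hooks toward the left (244,300), free black end at (314,316). Stand at (292,225), gauge block (190,300), tin (392,195), blue decoy (383,245). I'll locate them roughly, then look with the wrist camera.

```bash
cat >> h.py <<'E'
from scipy.spatial.transform import Rotation as R
import pickle
def load(f): return pickle.load(open('pics/'+f+'.pkl','rb'))
def ray(c,uv):
    K=np.array([[c['fx'],0,c['cx']],[0,c['fy'],c['cy']],[0,0,1]])
    p=cv2.undistortPoints(np.array([[uv]],float),K,c['dist_coeffs'])[0,0]
    d=R.from_euler('xyz',c['orientation'],degrees=True).as_matrix()@np.array([p[0],-p[1],-1]); return np.array(c['position']),d
def onz(c,uv,z):
    o,d=ray(c,uv); return (o+d*(z-o[2])/d[2]).round(1)
def tri(c1,u1,c2,u2):
    o1,d1=ray(c1,u1);o2,d2=ray(c2,u2)
    A=np.stack([d1,-d2],1);t=np.linalg.lstsq(A,o2-o1,rcond=None)[0]
    a=o1+t[0]*d1;b=o2+t[1]*d2; return ((a+b)/2).round(1),np.linalg.norm(a-b).round(1)
def proj(c,P):
    M=R.from_euler('xyz',c['orientation'],degrees=True).as_matrix()
    q=M.T@(np.array(P,float)-c['position']); q=np.array([q[0],-q[1],-q[2]])
    K=np.array([[c['fx'],0,c['cx']],[0,c['fy'],c['cy']],[0,0,1]])
    return cv2.projectPoints(q.reshape(1,3),np.zeros(3),np.zeros(3),K,c['dist_coeffs'])[0].ravel().round(1)
E
python3 - <<'E'
from h import *
c=load('scene0.png');w=load('wrist0.png')
for n,uv,z in [('brk tip',(314,316),25),('brk plate',(250,300),30),('gauge',(190,302),10),('tin',(392,195),38),('bottle1',(348,160),100),('bot2',(318,145),100)]: print(n,onz(c,uv,z))
for uv,z in [((242,50),190),((242,200),190),((342,65),8),((335,177),8),((238,57),8),((237,165),8)]: print(onz(w,uv,z), )
a=cv2.resize(c['image'][150:350,150:420],None,fx=2.9,fy=2.9,interpolation=2);cv2.imwrite('pics/sz.png',a)
E
```

```text
brk tip [436.9 203.4  25. ]
brk plate [559.  260.9  30. ]
gauge [665.1 337.7  10. ]
tin [ 536.7 -245.6   38. ]
bottle1 [ 689.1 -237.7  100. ]
bot2 [ 821.5 -256.7  100. ]
[630.5 102.8 190. ]
[624.1  16.7 190. ]
[697.  118.1   8. ]
[691.   -8.7   8. ]
[582.3 126.3   8. ]
[571.8   6.1   8. ]
```

View pics/sz.png

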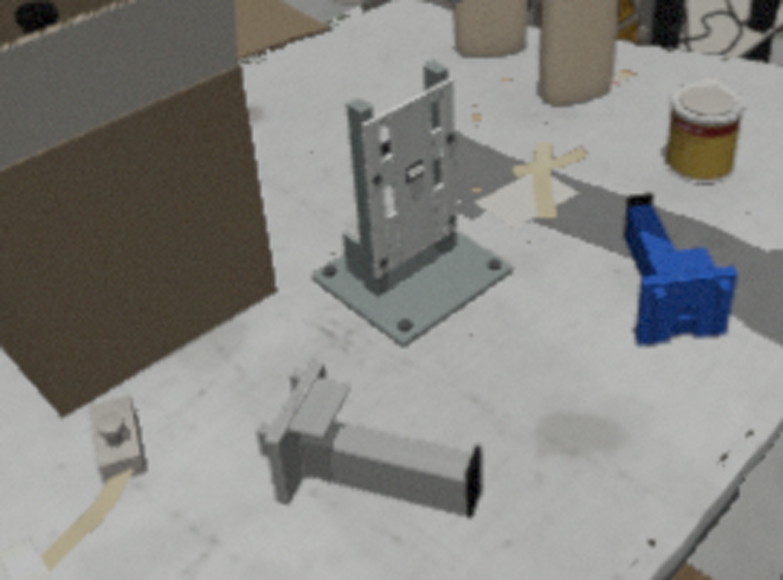

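>>> play_rows([
  [[-20,20,30,0],[-50,50,60,0],[-80,80,60,0],[-110,110,60,0],[-135,130,60,0],[-155,150,60,0],[-155,150,60,0],[-155,150,60,0]],
], gripper=0)

```text
time_s: 1.15
ee_pos: [520.5, 149.2, 291.3]
orientation: [180.0, 0.0, 90.0]
force: [0.5, 0.9, 0.6]
width: 85.1
```

```bash
python3 - <<'E'
from h import *
c=snap('wrist','w1.png'); print(c['position'],c['orientation'],readout.get_state()['ee_pos'])
E
```

```text
[519.81724252 221.40989584 434.09936422] [-16.7401939   -0.03121806  -0.04421795] [520.70827485 148.92484909 291.21156215]
```

View pics/w1.png

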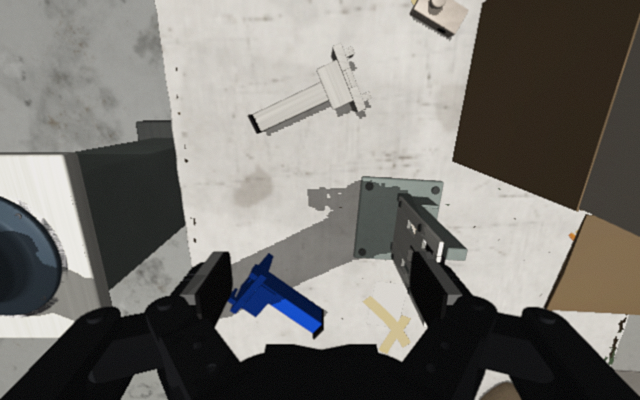

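```bash
python3 - <<'E'
from h import *
c=load('w1.png');im=c['image']
cv2.imwrite('pics/a.png',cv2.resize(im[35:145,235:385],None,fx=5,fy=5,interpolation=2))
cv2.imwrite('pics/b.png',cv2.resize(im[165:275,335:485],None,fx=5,fy=5,interpolation=2))
w=load('wrist0.png');cv2.imwrite('pics/c.png',cv2.resize(w['image'][35:215,215:355],None,fx=3.3,fy=3.3,interpolation=2))
E
```

```text
(no output)
```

View pics/a.png

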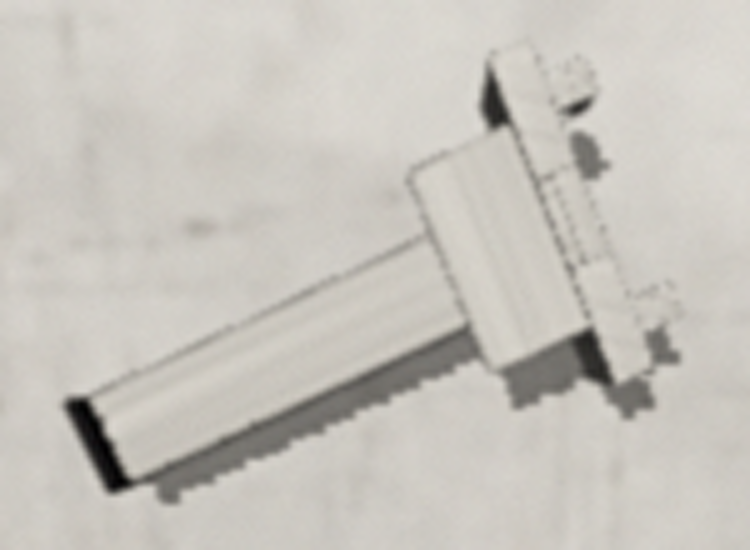

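View pics/b.png

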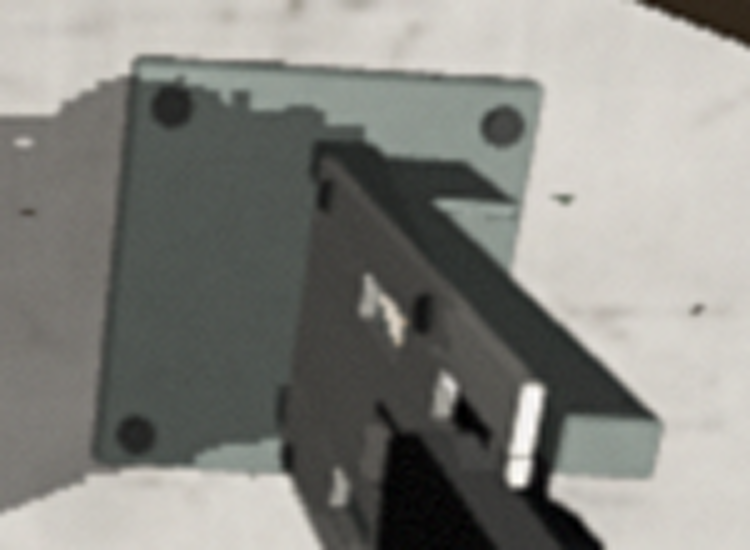

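View pics/c.png

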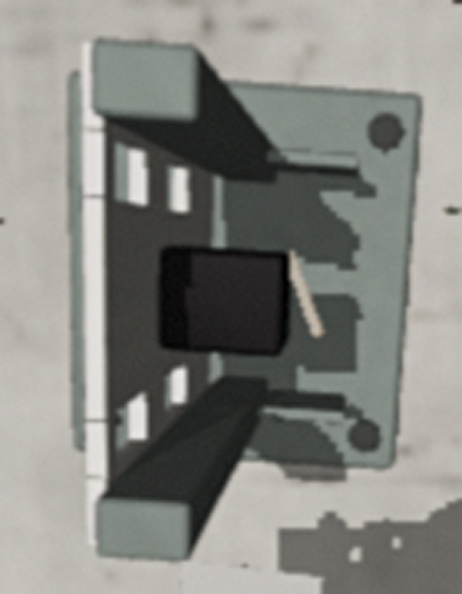

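```bash
python3 - <<'E'
from h import *
s=load('scene0.png');w=load('wrist0.png');v=load('w1.png')
C=lambda x,y:(215+x/3.3,35+y/3.3); B=lambda x,y:(335+x/5,165+y/5); A=lambda x,y:(235+x/5,35+y/5); S=lambda x,y:(150+x/2.9,150+y/2.9)
print('strip +y',tri(s,S(365,126),w,C(82,40)),'-y',tri(s,S(453,81),w,C(90,545)))
for n,p in [('post+y L',C(95,42)),('post+y R',C(195,48)),('post-y L',C(100,500)),('post-yR',C(190,500)),('post -y Lb',C(100,556))]: print(n,onz(w,p,192))
for z in (155,165,175,185): print(z,'strip',onz(w,C(82,40),z),onz(w,C(90,545),z), np.linalg.norm(onz(w,C(82,40),z)-onz(w,C(90,545),z)))
for n,p in [('foot',B(138,58)),('foot',B(540,85)),('foot',B(98,463)),]: print(n,onz(v,p,8))
for n,p in [('foot w0',C(418,95)),('foot',C(393,467)),('foot',C(72,73)),('foot',C(76,447))]: print(n,onz(w,p,8))
print('upper slot w1 mid',B(460,410))
for n,p,z in [('tip cap L',A(67,402),50),('cap R',A(113,491),50),('cap L in',A(90,400),50),('cap R in',A(133,482),50),('arm/flange L',A(425,237),40),('armR/flange',A(468,326),40),('fl TL',A(408,175),66),('fl BL',A(495,370),66),('fl BR',A(592,330),66),('fl TR',A(503,124),66),('plate T rear',A(535,40),66),('plate B rear',A(652,372),66),('plate Tfront',A(490,55),66),('plate B front',A(613,384),66)]: print(n,onz(v,p,z))
E
```

```text
strip +y (array([627.6, 106.1, 181.5]), np.float64(0.8)) -y (array([622.3,  14.6, 180.6]), np.float64(1.8))
post+y L [632.  103.6 192. ]
post+y R [648.4 102.7 192. ]
post-y L [627.4  26.  192. ]
post-yR [644.1  26.  192. ]
post -y Lb [626.6  15.1 192. ]
155 strip [620.9 110.4 155. ] [614.8   6.  155. ] 104.57805697181412
165 strip [623.3 108.7 165. ] [617.5   9.1 165. ] 99.76873257689506
175 strip [625.8 106.9 175. ] [620.2  12.1 175. ] 94.96525680479152
185 strip [628.2 105.2 185. ] [622.9  15.1 185. ] 90.25574773940994
foot [579.9 127.4   8. ]
foot [696.1 119.4   8. ]
foot [572.5  -1.1   8. ]
foot w0 [696.6 119.3   8. ]
foot [689.9  -8.1   8. ]
foot [581.  126.2   8. ]
foot [572.5  -0.6   8. ]
upper slot w1 mid (427.0, 247.0)
tip cap L [431.9 213.   50. ]
cap R [441.8 191.7  50. ]
cap L in [437.5 213.4  50. ]
cap R in [446.9 193.9  50. ]
arm/flange L [519.2 251.3  40. ]
armR/flange [529.8 230.7  40. ]
fl TL [515.4 262.4  66. ]
fl BL [535.4 220.4  66. ]
fl BR [557.7 229.2  66. ]
fl TR [536.6 272.9  66. ]
plate T rear [543.4 289.8  66. ]
plate B rear [571.9 219.9  66. ]
plate Tfront [533.6 286.9  66. ]
plate B front [563.  217.2  66. ]
```

>>> play_rows([
  [[-5,20,-20,-0.17],[-10,40,-50,-0.34],[-15,60,-80,-0.51],[-20,79,-110,-0.68],[-21,79,-140,-0.85],[-21,79,-160,-1.02],[-21,79,-171,-1.161],[-21,79,-171,-1.161]],
])

```text
time_s: 2.2
ee_pos: [499.2, 228.0, 119.2]
orientation: [179.9, 0.1, 23.5]
force: [0.8, -0.1, -0.2]
width: 85.5
```

```bash
python3 - <<'E'
from h import *
c=snap('wrist','w2.png'); print(c['position'],c['orientation'],readout.get_state()['ee_pos'],readout.get_state()['qpos'])
E
```

```text
[565.80720411 256.32435481 261.92945258] [-16.8110684   -0.08783564 -66.50648874] [499.60801993 228.36927822 119.99757363] [-29.73402396  22.44588826   0.9426513  111.51360776  -0.44710535
  46.0822202  -95.00578995]
```

View pics/w2.png

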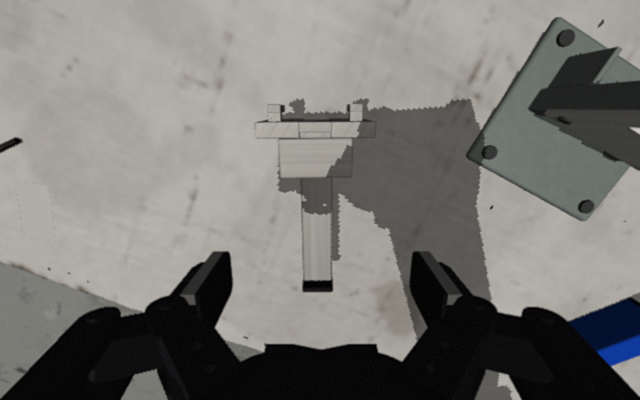

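```bash
python3 - <<'E'
from h import *
c=load('w2.png')
a=(onz(c,(255.5,122),66)+onz(c,(376,121),66))/2; b=(onz(c,(303,282),50)+onz(c,(332.5,281),50))/2
cap=(onz(c,(303,291),10)+onz(c,(332,291),10))/2
fl=(onz(c,(278.5,177),66)+onz(c,(352.5,178),66))/2
print(a,b,cap,fl)
d=(a-b)[:2];print(np.degrees(np.arctan2(d[1],d[0])),np.linalg.norm(d))
y=onz(c,(255.5,122),66)-onz(c,(376,121),66);print(np.degrees(np.arctan2(-y[0],y[1])),np.linalg.norm(y))
u=d/np.linalg.norm(d); print('grip',a[:2]-65*u, fl[:2]-29*u)
tr=R.from_euler('xyz',readout.get_state()['orientation'],degrees=True).as_matrix();print(tr[:,1])
E
```

```text
[557.1 255.6  66. ] [443.95 205.55  50.  ] [411.4 192.1  10. ] [524.15 241.6   66.  ]
23.861396858436738 123.72519953509867
23.977940910426096 75.29807434456742
grip [497.65576368 229.30584156] [497.62872533 229.86876008]
[ 3.99495416e-01 -9.16734910e-01  7.19144164e-04]
```

>>> play_rows([
  [[-1,0.5,-20,0.005],[-1,0.5,-45,0.005],[-1,0.5,-65,0.005],[-1,0.5,-85,0.005],[-1,0.5,-100,0.005],[-1,0.5,-108,0.005],[-1,0.5,-113,0.005],[-1,0.5,-113,0.005]],
])

```text
time_s: 3.25
ee_pos: [498.2, 229.6, 7.4]
orientation: [180.0, -0.0, 23.8]
force: [-1.0, 0.1, 0.4]
width: 85.8
```

>>> play_rows([
  [[0,0,0,0],[0,0,0,0],[0,0,0,0],[0,0,0,0],[0,0,0,0],[0,0,0,0],[0,0,0,0],[0,0,0,0]],
], gripper=255, grip_force=60)

```text
time_s: 4.25
ee_pos: [498.3, 229.8, 7.7]
orientation: [-180.0, -0.0, 23.8]
force: [-0.5, 0.2, 4.9]
width: 23.3
```

>>> play_rows([
  [[0,0,10,0],[0,0,30,0],[0,0,55,0],[0,-10,80,-0.08],[0,-30,100,-0.18],[5,-50,110,-0.28],[10,-70,110,-0.36],[15,-85,110,-0.42]],
])

```text
time_s: 5.25
ee_pos: [512.6, 143.0, 116.7]
orientation: [180.0, 0.1, -0.5]
force: [0.0, -0.8, -3.1]
width: 23.1
```

>>> play_rows([
  [[3,-20,0,-0.02],[6,-40,0,-0.04],[10,-60,0,-0.055],[12.5,-75,0,-0.055],[12.5,-78.5,0,-0.055],[12.5,-78.5,0,-0.055],[12.5,-78.5,0,-0.055],[12.5,-78.5,0,-0.055]],
])

```text
time_s: 6.25
ee_pos: [525.4, 66.9, 117.3]
orientation: [-180.0, 0.0, -3.4]
force: [0.1, -0.4, -2.3]
width: 23.0
```

```bash
python3 - <<'E'
from h import *
s=readout.get_state();print(s['ee_pos'],s['orientation'],s['force'],s['wrist_torque'],s['width'])
snap('wrist','w3.png');c=snap('scene','s3.png');d=snap('side','d3.png')
cv2.imwrite('pics/s3z.png',cv2.resize(c['image'][100:280,200:400],None,fx=3.3,fy=3.3,interpolation=2))
cv2.imwrite('pics/d3z.png',cv2.resize(d['image'][150:260,230:400],None,fx=4.5,fy=4.5,interpolation=2))
E
```

```text
[525.42168971  66.85287783 117.3153102 ] [-1.79988375e+02  1.97948442e-03 -3.36936258e+00] [ 0.13566549 -0.37709109 -2.32944523] [-0.01106629 -0.01053261  0.00258862] 23.016444905258144
```

View pics/w3.png

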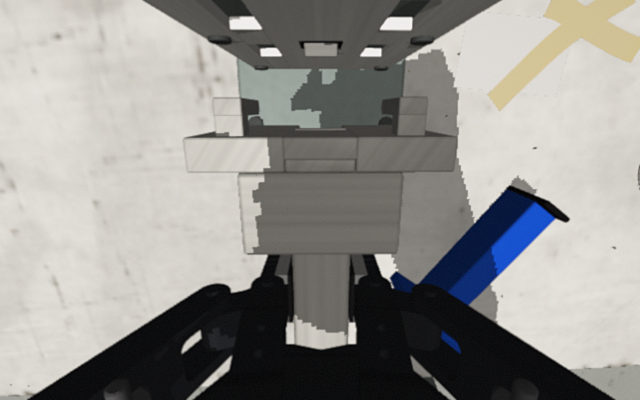

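View pics/s3z.png

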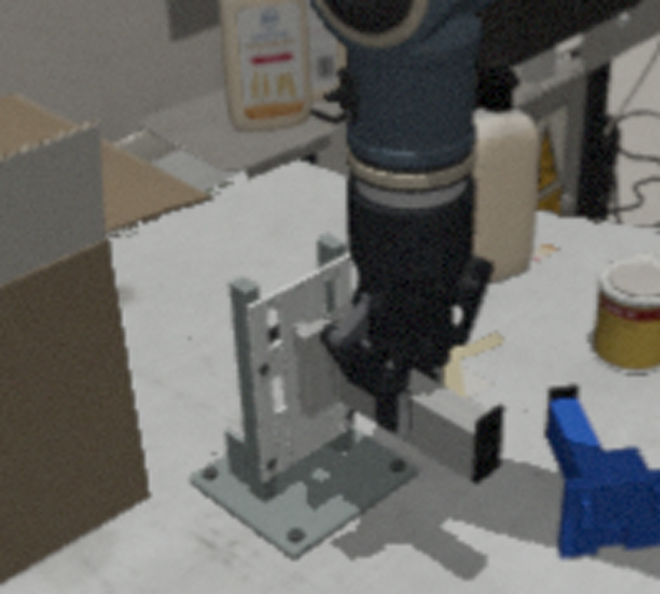

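View pics/d3z.png

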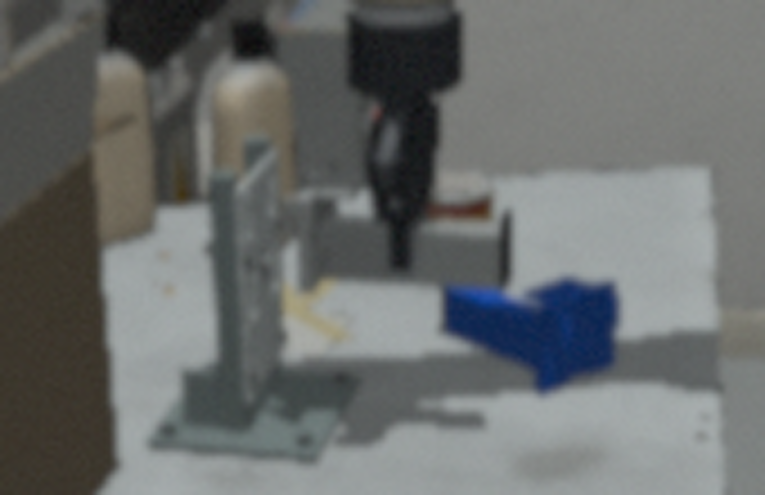

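```bash
python3 - <<'E'
from h import *
c=load('scene0.png')
cv2.imwrite('pics/e.png',cv2.resize(c['image'][165:255,262:322],None,fx=6.5,fy=6.5,interpolation=cv2.INTER_CUBIC))
E
```

```text
(no output)
```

View pics/e.png

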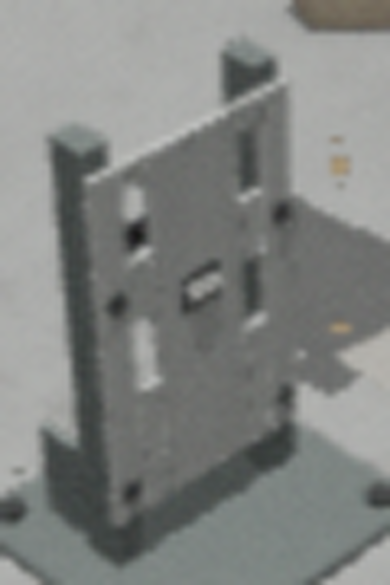

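```bash
python3 - <<'E'
from h import *
c=load('scene0.png')
a=np.radians(-3.4);u=np.array([np.cos(a),np.sin(a),0]);v=np.array([-u[1],u[0],0]);P=np.array([625.2,60,0])
for n,p in [('topL',(88,184)),('topR',(288,85)),('ULtop',(135,184)),('ULbot',(141,263)),('URtop',(248,123)),('URbot',(251,200)),('LLtop',(145,316)),('LLbot',(150,390)),('LRtop',(252,255)),('LRbot',(257,328))]:
    o,d=ray(c,(262+p[0]/6.5-.42,165+p[1]/6.5-.42)); t=(P-o)@u/(d@u);q=o+t*d;print(n,((q-P)@v).round(1),q[2].round(1))
E
```

```text
topL 48.2 183.7
topR -43.6 181.6
ULtop 28.4 174.3
ULbot 28.3 141.8
URtop -23.9 174.8
URbot -23.9 142.6
LLtop 28.2 119.2
LLbot 28.4 86.5
LRtop -23.3 119.0
LRbot -24.3 85.6
```

The bracket is held square; hooks (228/412, 115) are centred on the upper slots (243/398, 22) in the wrist view. Strip estimated about 8 mm above nominal, so I'll try a commanded TCP z≈115.5 and approach gently.

>>> play_rows([
  [[5,-0.3,-1.8,0],[10,-0.6,-1.8,0],[15,-0.9,-1.8,0],[18,-1.1,-1.8,0],[20,-1.2,-1.8,0],[21,-1.2,-1.8,0],[22,-1.3,-1.8,0],[22,-1.3,-1.8,0]],
])

```text
time_s: 7.4
ee_pos: [547.5, 64.7, 115.5]
orientation: [180.0, -0.0, -3.4]
force: [-0.4, 0.5, -2.6]
width: 23.4
```

```bash
python3 - <<'E'
from h import *
s=readout.get_state();print(s['ee_pos'],s['orientation'],s['force'],s['wrist_torque'],s['width'])
snap('wrist','w4.png');c=snap('scene','s4.png')
cv2.imwrite('pics/s4z.png',cv2.resize(c['image'][160:260,250:330],None,fx=6,fy=6,interpolation=2))
E
```

```text
[547.50951956  64.74816859 115.54643938] [ 1.79995364e+02 -2.13700268e-03 -3.44827906e+00] [-0.38509794  0.4894522  -2.63866106] [-0.02712779  0.04651759 -0.01127719] 23.412327017236507
```

View pics/w4.png

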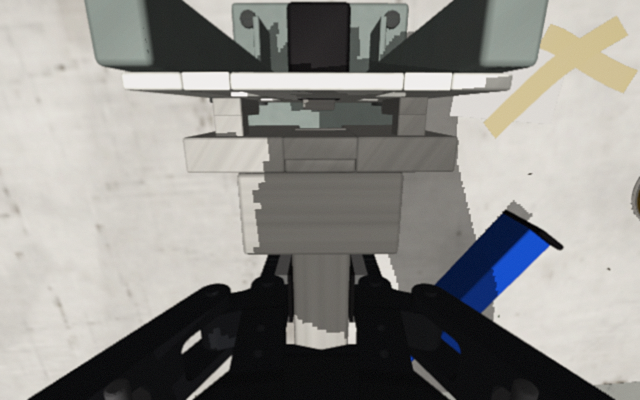

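View pics/s4z.png

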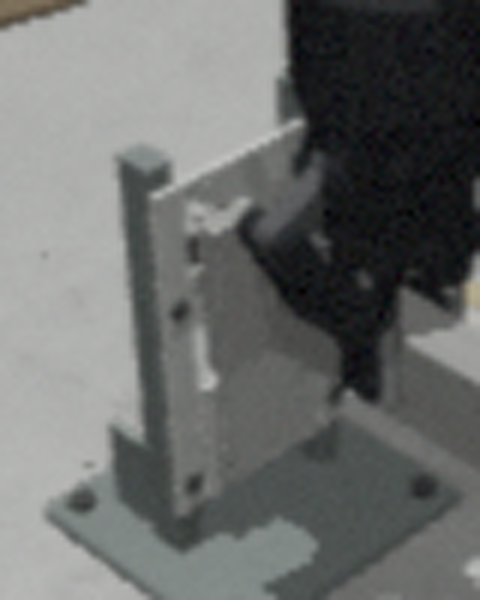

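```bash
python3 - <<'E'
from h import *
c=load('w4.png');d=load('w3.png')
a=cv2.resize(c['image'][65:180,110:525],None,fx=1.9,fy=3.,interpolation=2)
b=cv2.resize(d['image'][0:145,180:460],None,fx=2.8,fy=2,interpolation=2)
cv2.imwrite('pics/f.png',a);cv2.imwrite('pics/g.png',b)
E
```

```text
(no output)
```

View pics/f.png

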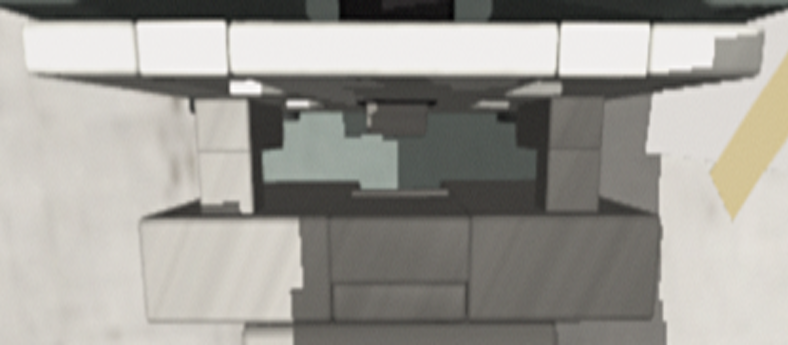

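View pics/g.png

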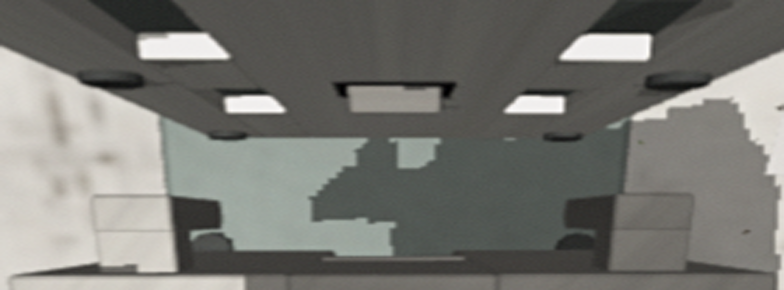

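>>> play_rows([
  [[0,0.9,0,0],[0,0.9,0,0],[0.5,0.9,0,0],[1,0.8,0,0],[1.5,0.8,0,0],[2,0.8,0,0],[2,0.8,0,0],[2,0.8,0,0]],
])

```text
time_s: 8.5
ee_pos: [549.5, 65.5, 115.5]
orientation: [180.0, 0.0, -3.5]
force: [1.0, -0.5, -3.2]
width: 23.4
```

```bash
python3 - <<'E'
from h import *
s=readout.get_state();print(s['ee_pos'],s['orientation'],s['force'],s['wrist_torque'],s['width'])
c=snap('wrist','w5.png')
a=cv2.resize(c['image'][65:180,110:525],None,fx=1.9,fy=3.,interpolation=2)
cv2.imwrite('pics/f5.png',a)
E
```

```text
[549.49521502  65.52214543 115.52021015] [ 1.79993660e+02  2.37896588e-03 -3.45146565e+00] [ 0.98136883 -0.52690399 -3.2153452 ] [0.01804086 0.12268023 0.03130375] 23.3500275802049
```

View pics/f5.png

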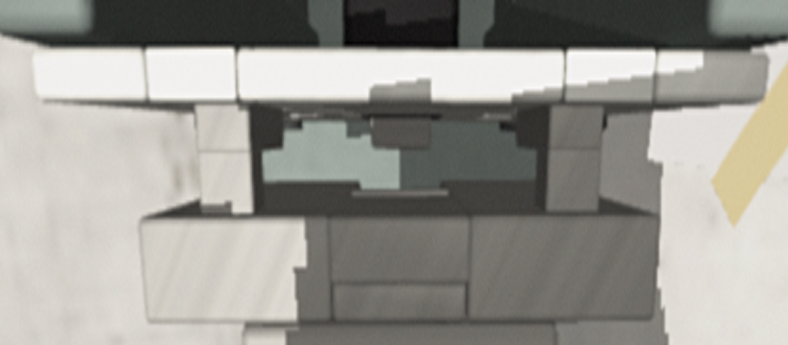

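Laterally aligned (strip mid 401, plate mid 401 in the enlarged view). Now feel forward.

>>> play_rows([
  [[0.3,0,0,0],[0.6,0,0,0],[0.9,-0.1,0,0],[1.2,-0.1,0,0],[1.5,-0.1,0,0],[1.5,-0.1,0,0],[1.5,-0.1,0,0],[1.5,-0.1,0,0]],
])

```text
time_s: 9.55
ee_pos: [551.0, 65.4, 115.5]
orientation: [180.0, -0.0, -3.4]
force: [-0.2, -0.6, -3.3]
width: 23.4
```

>>> play_rows([
  [[0.3,0,0,0],[0.6,0,0,0],[0.9,-0.1,0,0],[1,-0.1,0,0],[1,-0.1,0,0],[1,-0.1,0,0],[1,-0.1,0,0],[1,-0.1,0,0]],
])

```text
time_s: 10.55
ee_pos: [552.0, 65.4, 115.5]
orientation: [180.0, -0.0, -3.4]
force: [0.3, 0.3, -2.6]
width: 23.1
```

>>> play_rows([
  [[0.3,0,0,0],[0.6,0,0,0],[0.9,-0.1,0,0],[1.2,-0.1,0,0],[1.5,-0.1,0,0],[1.5,-0.1,0,0],[1.5,-0.1,0,0],[1.5,-0.1,0,0]],
])

```text
time_s: 11.55
ee_pos: [553.5, 65.2, 115.5]
orientation: [180.0, -0.0, -3.4]
force: [-0.2, 0.7, -1.9]
width: 23.4
```

>>> play_rows([
  [[0.3,0,0,0],[0.6,0,0,0],[0.9,-0.1,0,0],[1.2,-0.1,0,0],[1.5,-0.1,0,0],[1.5,-0.1,0,0],[1.5,-0.1,0,0],[1.5,-0.1,0,0]],
])

```text
time_s: 12.55
ee_pos: [555.0, 65.1, 115.5]
orientation: [180.0, -0.0, -3.4]
force: [0.2, 0.3, -2.8]
width: 23.2
```

```bash
python3 - <<'E'
from h import *
s=readout.get_state();print(s['ee_pos'],s['orientation'],s['force'],s['wrist_torque'],s['width'])
c=snap('wrist','w6.png')
cv2.imwrite('pics/f6.png',cv2.resize(c['image'][65:180,110:525],None,fx=1.9,fy=3.,interpolation=2))
E
```

```text
[555.02099916  65.13776258 115.54655638] [ 1.79996704e+02 -2.43273380e-03 -3.44953583e+00] [ 0.18216913  0.28839974 -2.83828076] [0.03429335 0.08162387 0.03523261] 23.213970202536256
```

View pics/f6.png

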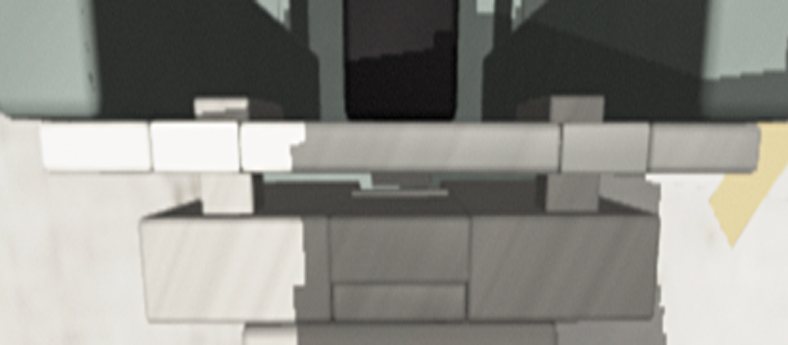

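Hooks are emerging behind the strip (at 220,105 and 577,107) with no contact force. Continuing to flush.

>>> play_rows([
  [[0.5,0,0,0],[1,-0.1,0,0],[1.5,-0.1,0,0],[2,-0.1,0,0],[2.5,-0.1,0,0],[2.5,-0.1,0,0],[2.5,-0.1,0,0],[2.5,-0.1,0,0]],
])

```text
time_s: 13.6
ee_pos: [557.5, 65.1, 115.5]
orientation: [180.0, 0.0, -3.4]
force: [-0.5, -0.3, -3.4]
width: 23.4
```

>>> play_rows([
  [[0.3,0,0,0],[0.6,0,0,0],[0.9,-0.1,0,0],[1.2,-0.1,0,0],[1.5,-0.1,0,0],[1.5,-0.1,0,0],[1.5,-0.1,0,0],[1.5,-0.1,0,0]],
])

```text
time_s: 14.6
ee_pos: [558.9, 64.9, 115.5]
orientation: [180.0, 0.0, -3.5]
force: [-0.4, 0.1, -2.3]
width: 23.1
```

```bash
python3 - <<'E'
from h import *
s=readout.get_state();print(s['ee_pos'],s['orientation'],s['force'],s['wrist_torque'],s['width'])
c=snap('wrist','w7.png')
cv2.imwrite('pics/f7.png',cv2.resize(c['image'][65:180,110:525],None,fx=1.9,fy=3.,interpolation=2))
E
```

```text
[558.92529804  64.94976788 115.50095713] [ 1.79995210e+02  8.40866248e-03 -3.45208791e+00] [-0.4015618   0.10195842 -2.32981631] [-0.01784466  0.19208039  0.00544515] 23.078269834772257
```

View pics/f7.png

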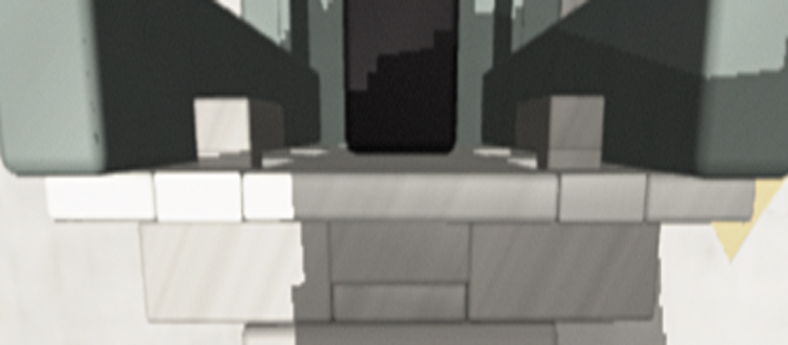

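>>> play_rows([
  [[0.3,0,0,0],[0.6,0,0,0],[0.8,0,0,0],[1,0,0,0],[1,0,0,0],[1,0,0,0],[1,0,0,0],[1,0,0,0]],
])

```text
time_s: 15.65
ee_pos: [559.0, 65.0, 115.3]
orientation: [180.0, 0.1, -3.5]
force: [-5.5, -0.4, 1.1]
width: 23.1
```

>>> play_rows([
  [[0.2,0,0,0],[0.4,0,0,0],[0.6,0,0,0],[0.7,0,0,0],[0.7,0,0,0],[0.7,0,0,0],[0.7,0,0,0],[0.7,0,0,0]],
])

```text
time_s: 16.65
ee_pos: [559.0, 65.0, 115.2]
orientation: [180.0, 0.2, -3.5]
force: [-7.0, 0.7, 0.6]
width: 23.3
```

>>> play_rows([
  [[-0.7,0,0,0],[-1.4,0,0,0],[-1.4,0,-1,0],[-1.4,0,-2,0],[-1.4,0,-3,0],[-1.4,0,-4,0],[-1.4,0,-5,0],[-1.4,0,-5,0]],
])

```text
time_s: 17.65
ee_pos: [559.0, 64.9, 110.4]
orientation: [180.0, 0.0, -3.5]
force: [-4.6, 0.3, -1.4]
width: 23.4
```

>>> play_rows([
  [[0,0,-0.3,0],[0,0,-0.6,0],[0,0,-0.9,0],[0,0,-1.2,0],[0,0,-1.5,0],[0,0,-1.5,0],[0,0,-1.5,0],[0,0,-1.5,0]],
])

```text
time_s: 18.65
ee_pos: [559.0, 65.0, 109.0]
orientation: [180.0, 0.0, -3.5]
force: [-6.5, 1.0, -0.5]
width: 23.3
```

>>> play_rows([
  [[-0.5,0,0,0],[-0.5,0,-0.4,0],[-0.5,0,-0.8,0],[-0.5,0,-1.2,0],[-0.5,0,-1.5,0],[-0.5,0,-1.5,0],[-0.5,0,-1.5,0],[-0.5,0,-1.5,0]],
])

```text
time_s: 19.65
ee_pos: [559.0, 65.0, 107.5]
orientation: [180.0, -0.0, -3.4]
force: [-2.4, -0.1, -1.2]
width: 23.3
```

>>> play_rows([
  [[0,0,-0.3,0],[0,0,-0.6,0],[0,0,-0.9,0],[0,0,-1.2,0],[0,0,-1.5,0],[0,0,-1.5,0],[0,0,-1.5,0],[0,0,-1.5,0]],
])

```text
time_s: 20.65
ee_pos: [558.9, 65.0, 106.2]
orientation: [-180.0, -0.0, -3.4]
force: [-3.7, 0.4, 5.0]
width: 23.2
```

Catch felt at TCP z≈106.2 (Fz jumped by ~8 N), matching the estimate. Easing off, then releasing.

>>> play_rows([
  [[0,0,0.5,0],[0,0,0.5,0],[0,0,0.5,0],[0,0,0.5,0],[0,0,0.5,0],[0,0,0.5,0],[0,0,0.5,0],[0,0,0.5,0]],
])

```text
time_s: 21.65
ee_pos: [558.9, 65.0, 106.5]
orientation: [180.0, -0.0, -3.4]
force: [-3.1, -0.1, 1.5]
width: 23.1
```

>>> play_rows([
  [[0,0,0,0],[0,0,0,0],[0,0,0,0],[0,0,0,0],[0,0,0,0],[0,0,0,0],[0,0,0,0],[0,0,0,0]],
], gripper=100)

```text
time_s: 22.65
ee_pos: [558.8, 65.0, 106.5]
orientation: [180.0, -0.0, -3.4]
force: [-1.1, 0.1, 0.3]
width: 51.8
```

```bash
python3 - <<'E'
from h import *
s=readout.get_state();print(s['ee_pos'],s['orientation'],s['force'],s['wrist_torque'],s['width'])
c=snap('wrist','w8.png')
E
```

```text
[558.83020543  64.95280284 106.53286738] [ 1.79995050e+02 -4.91470811e-03 -3.44632263e+00] [-1.06612068  0.09634132  0.32644229] [-0.03641821  0.0096939   0.02379902] 51.81495265996176
```

View pics/w8.png

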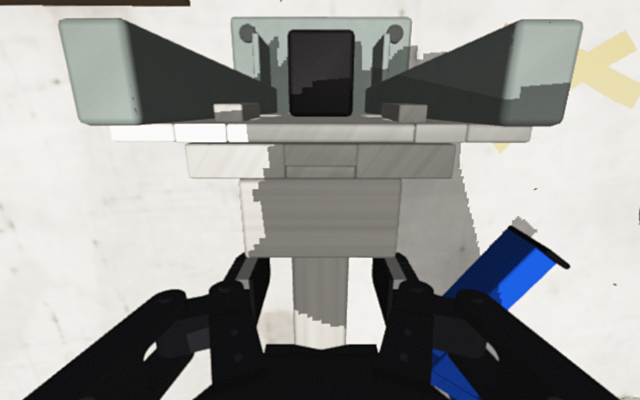

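>>> play_rows([
  [[0,0,8,0],[0,0,20,0],[0,0,35,0],[0,0,55,0],[0,0,70,0],[0,0,80,0],[0,0,80,0],[0,0,80,0]],
])

```text
time_s: 23.7
ee_pos: [558.3, 65.0, 186.0]
orientation: [180.0, 0.1, -3.4]
force: [-0.8, -0.3, -0.9]
width: 51.8
```

>>> play_rows([
  [[5,-0.3,0,0],[12,-0.7,0,0],[20,-1.2,0,0],[28,-1.7,0,0],[35,-2.1,0,0],[40,-2.4,0,0],[40,-2.4,0,0],[40,-2.4,0,0]],
], gripper=255)

```text
time_s: 24.7
ee_pos: [598.6, 62.6, 186.5]
orientation: [180.0, 0.0, -3.4]
force: [0.6, -0.6, -1.6]
width: 0.2
```

```bash
python3 - <<'E'
from h import *
s=readout.get_state();print(s['ee_pos'],s['orientation'],s['force'],s['wrist_torque'],s['width'])
c=snap('wrist','w9.png');d=snap('side','d9.png')
cv2.imwrite('pics/d9z.png',cv2.resize(d['image'][150:260,230:400],None,fx=4.5,fy=4.5,interpolation=2))
E
```

```text
[598.57820501  62.56324691 186.4829599 ] [ 1.79995641e+02  1.70644244e-02 -3.44592451e+00] [ 0.5535733  -0.60349695 -1.61955573] [-0.00130462  0.00468675 -0.0351607 ] 0.17145059174806798
```

View pics/w9.png

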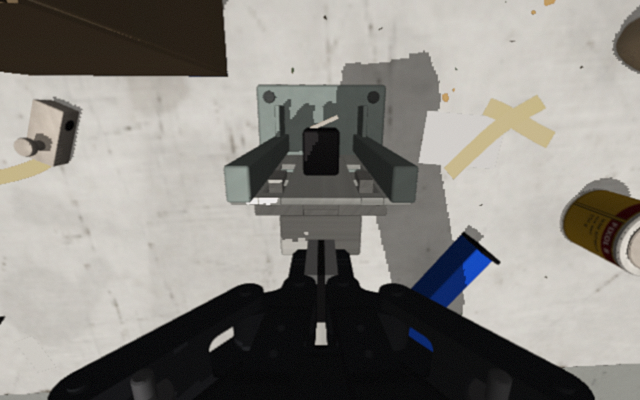

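View pics/d9z.png

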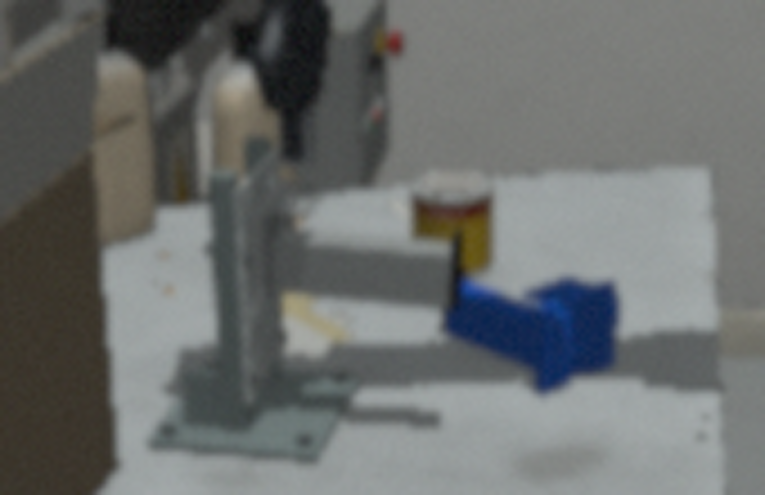

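The bracket hangs on the catch in the slots; fingertips are closed above the flange (around 321,240). Descending to press.

>>> play_rows([
  [[0,0,-4,0],[0,0,-8,0],[0,0,-12,0],[0,0,-15,0],[0,0,-17,0],[0,0,-18,0],[0,0,-18,0],[0,0,-18,0]],
])

```text
time_s: 25.8
ee_pos: [598.9, 62.6, 168.6]
orientation: [180.0, -0.0, -3.4]
force: [-0.8, 0.2, -0.3]
width: -0.1
```

>>> play_rows([
  [[0,0,-0.4,0],[0,0,-0.8,0],[0,0,-1.2,0],[0,0,-1.6,0],[0,0,-2,0],[0,0,-2.5,0],[0,0,-2.5,0],[0,0,-2.5,0]],
])

```text
time_s: 26.8
ee_pos: [598.8, 62.5, 166.0]
orientation: [180.0, -0.0, -3.4]
force: [1.3, -0.4, -0.1]
width: 0.3
```

>>> play_rows([
  [[0,0,-0.3,0],[0,0,-0.6,0],[0,0,-0.9,0],[0,0,-1.2,0],[0,0,-1.5,0],[0,0,-1.5,0],[0,0,-1.5,0],[0,0,-1.5,0]],
])

```text
time_s: 27.8
ee_pos: [598.8, 62.6, 164.5]
orientation: [180.0, -0.0, -3.4]
force: [-0.5, 0.3, -0.1]
width: -0.5
```

>>> play_rows([
  [[0,0,-0.3,0],[0,0,-0.6,0],[0,0,-0.9,0],[0,0,-1.2,0],[0,0,-1.5,0],[0,0,-1.5,0],[0,0,-1.5,0],[0,0,-1.5,0]],
])

```text
time_s: 28.8
ee_pos: [598.8, 62.6, 163.4]
orientation: [-180.0, -0.0, -3.5]
force: [-3.2, -0.7, 5.9]
width: -0.3
```

>>> play_rows([
  [[0,0,-0.3,0],[0,0,-0.6,0],[0,0,-0.9,0],[0,0,-1.2,0],[0,0,-1.5,0],[0,0,-1.5,0],[0,0,-1.5,0],[0,0,-1.5,0]],
])

```text
time_s: 29.8
ee_pos: [598.9, 62.7, 162.4]
orientation: [-180.0, -0.0, -3.4]
force: [-2.9, -0.3, 8.2]
width: 0.0
```

>>> play_rows([
  [[0,0,-0.3,0],[0,0,-0.6,0],[0,0,-0.9,0],[0,0,-1.2,0],[0,0,-1.5,0],[0,0,-1.5,0],[0,0,-1.5,0],[0,0,-1.5,0]],
])

```text
time_s: 30.8
ee_pos: [599.0, 62.8, 161.2]
orientation: [-180.0, -0.0, -3.4]
force: [-3.3, 1.1, 9.4]
width: -0.2
```

>>> play_rows([
  [[0,0,-0.3,0],[0,0,-0.6,0],[0,0,-0.9,0],[0,0,-1.2,0],[0,0,-1.5,0],[0,0,-1.5,0],[0,0,-1.5,0],[0,0,-1.5,0]],
])

```text
time_s: 31.8
ee_pos: [599.0, 62.8, 159.9]
orientation: [-180.0, -0.0, -3.4]
force: [-3.8, -0.2, 10.4]
width: 0.1
```

>>> play_rows([
  [[0,0,-0.3,0],[0,0,-0.6,0],[0,0,-0.9,0],[0,0,-1.2,0],[0,0,-1.5,0],[0,0,-1.5,0],[0,0,-1.5,0],[0,0,-1.5,0]],
])

```text
time_s: 32.8
ee_pos: [598.8, 62.6, 157.1]
orientation: [180.0, -0.0, -3.4]
force: [0.4, 0.7, 0.8]
width: 0.0
```

>>> play_rows([
  [[0,0,-0.3,0],[0,0,-0.6,0],[0,0,-0.9,0],[0,0,-1.2,0],[0,0,-1.5,0],[0,0,-1.5,0],[0,0,-1.5,0],[0,0,-1.5,0]],
])

```text
time_s: 33.8
ee_pos: [598.8, 62.6, 155.6]
orientation: [180.0, -0.0, -3.4]
force: [1.2, -0.4, -0.7]
width: 0.3
```

>>> play_rows([
  [[0,0,-0.3,0],[0,0,-0.6,0],[0,0,-0.9,0],[0,0,-1.2,0],[0,0,-1.5,0],[0,0,-1.5,0],[0,0,-1.5,0],[0,0,-1.5,0]],
])

```text
time_s: 34.8
ee_pos: [598.8, 62.6, 154.1]
orientation: [180.0, 0.0, -3.4]
force: [-1.2, 0.7, 2.6]
width: -0.0
```

>>> play_rows([
  [[0,0,-0.3,0],[0,0,-0.6,0],[0,0,-0.9,0],[0,0,-1.2,0],[0,0,-1.5,0],[0,0,-1.5,0],[0,0,-1.5,0],[0,0,-1.5,0]],
])

```text
time_s: 35.8
ee_pos: [598.6, 62.6, 153.6]
orientation: [-180.0, 0.0, -3.4]
force: [-4.8, 0.0, 9.7]
width: 0.0
```

Hard stop at 153.9 mm, 11 mm below the catch contact: seated. Lifting off and checking.

>>> play_rows([
  [[0,0,-0.3,0],[0,0,-0.3,0],[0,0,2,0],[0,0,10,0],[0,0,25,0],[0,0,45,0],[0,0,60,0],[0,0,60,0]],
])

```text
time_s: 36.8
ee_pos: [599.8, 62.6, 214.3]
orientation: [-180.0, -0.2, -3.5]
force: [-0.3, 0.3, -0.1]
width: -0.3
```

>>> play_rows([
  [[-15,0,10,0],[-35,0,20,0],[-60,0,30,0],[-85,0,40,0],[-105,0,50,0],[-120,0,60,0],[-120,0,60,0],[-120,0,60,0]],
])

```text
time_s: 37.8
ee_pos: [479.1, 62.5, 272.4]
orientation: [180.0, -0.0, -3.5]
force: [-0.9, 0.2, -0.2]
width: -0.0
```

```bash
python3 - <<'E'
from h import *
s=readout.get_state();print(s['ee_pos'],s['force'],s['time_s'])
c=snap('wrist','w10.png');d=snap('side','d10.png');e=snap('scene','s10.png')
cv2.imwrite('pics/d10z.png',cv2.resize(d['image'][150:260,230:400],None,fx=4.5,fy=4.5,interpolation=2))
cv2.imwrite('pics/s10z.png',cv2.resize(e['image'][140:300,220:420],None,fx=3.6,fy=3.6,interpolation=2))
E
```

```text
[479.05739753  62.52303938 272.36239076] [-0.91605854  0.20963354 -0.22128719] 37.8
```

View pics/w10.png

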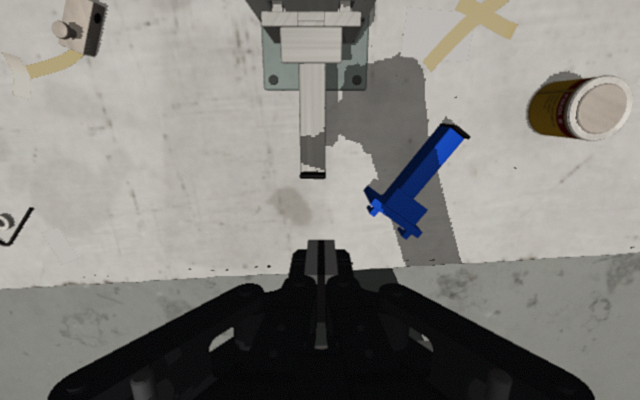

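View pics/d10z.png

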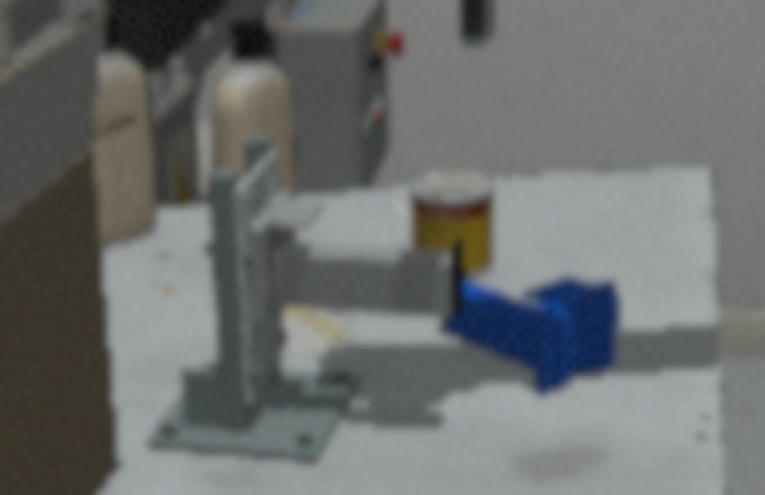

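View pics/s10z.png

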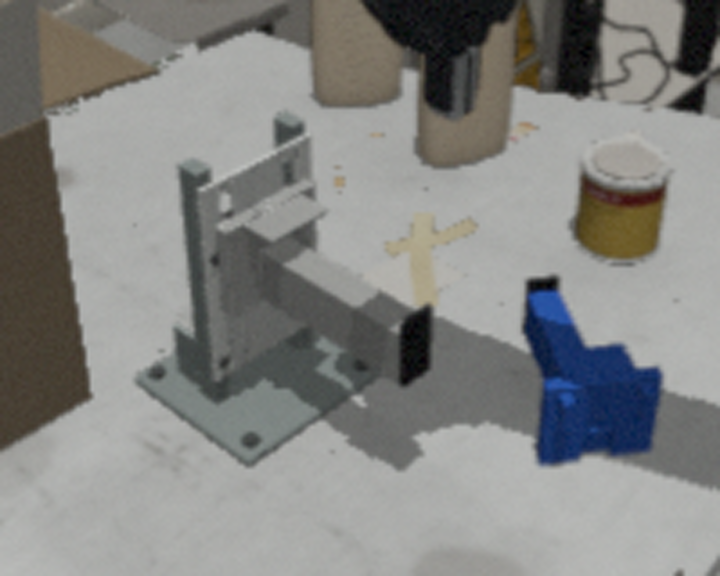

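```bash
python3 - <<'E'
from h import *
a=np.radians(-3.45);u=np.array([np.cos(a),np.sin(a),0]);v=np.array([-u[1],u[0],0]);O=np.array([623.9,61,87.9])
f=lambda x,y,z:O+x*u+y*v+[0,0,z]
for n,(ox,oy,k) in {'scene':(220,140,3.6),'side':(230,150,4.5)}.items():
    c=load({'scene':'s10.png','side':'d10.png'}[n]); im=cv2.imread('pics/'+{'scene':'s10z.png','side':'d10z.png'}[n])
    for p in [(-134,12,50),(-134,-12,50),(-134,12,0),(-134,-12,0),(-10,12,40),(-36,24,66),(-36,-24,66),(-10,38,66),(-10,38,0),(-10,-38,0)]:
        q=(proj(c,f(*p))-[ox,oy]+.5)*k; cv2.circle(im,(int(q[0]),int(q[1])),2,(0,0,255),-1)
    cv2.imwrite('pics/chk_%s.png'%n,im)
w=load('w10.png')
for p in [(-134,12,50),(-134,-12,50),(-36,24,66),(-36,-24,66)]: print(p,proj(w,f(*p)))
E
```

```text
(-134, 12, 50) [298.9 177.6]
(-134, -12, 50) [324.6 177.6]
(-36, 24, 66) [279.8  60.8]
(-36, -24, 66) [340.5  60.8]
```

View pics/chk_scene.png

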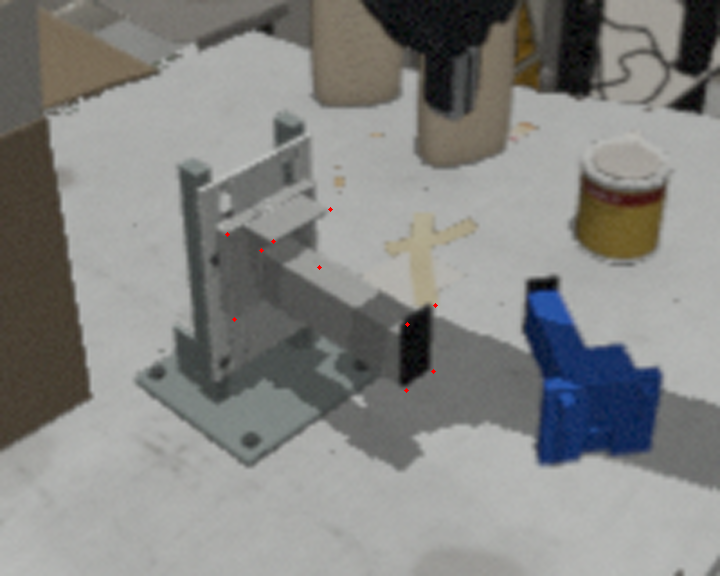

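View pics/chk_side.png

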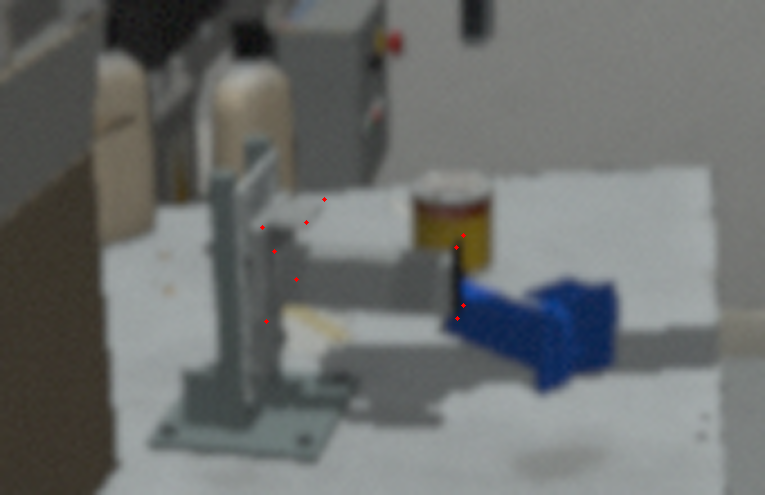

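Predicted points for a level, seated bracket agree with both views to about 1 px, with the same offset at the plate and at the arm's tip. Handing in.

```bash
python3 - <<'E'
from h import *
arm.finish_job(); print(readout.get_state()['time_s'])
E
```

```text
the job is handed in; nothing more can be done
the job is handed in; nothing more can be done
```

The bracket is hooked into the upper slots, pressed past the catch and released, and I handed the job in at about 38 s. The hand-in gives no verdict, and the catch joint can't be read directly, so the lock is inferred from force and height.

- **Slot height:** The cameras put the strip about 8 mm above nominal. The hooks went through on the first try with no contact force, and the plate met the strip at about 7 N.
- **Catch:** I lowered the bracket until its bar rested on the catch, at tool-tip z of about 106.3 mm, then let go of the arm. With closed fingers I pressed the flange in 1.5 mm steps, and the force rose to about 10 N. It then fell to zero as the bracket snapped past.
- **Seating:** The next contact was a hard stop 11 mm below the catch contact, as the task describes for home. The highest force I read there was about 10 N, plus a further 0.3 mm push whose force I did not read. Forces are only read at the end of each move, so brief peaks in between are not known.
- **Final check:** Points predicted for a level, flush bracket at that height matched the scene and side views to about 1 pixel. The offset was about the same at the plate and at the arm's tip, so no tilt is visible.
- **Camera disagreement:** The camera height estimates differed by about 2 mm (strip 7 to 9 mm above nominal). The scene camera was also about 2 mm off sideways, so I used the wrist view to centre the bracket.
- **Bystanders:** The gripper was well clear at the end. The arm stayed away from the tin, bottle and gauge block, though I did not re-measure their positions.

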